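# Shut the clamp and try the blue flush pin on a checking fixture

### The arm

A 6-joint arm with a two-finger parallel gripper is mounted at the origin on the work surface. World frame = base frame: x ahead of the robot, y to its left, z up, the work surface at z = 0. Lengths are in mm, angles in rad, forces in N, time in s.
With the tool pointing down it reaches from about 275 to 725 mm from the base axis. Payload 5.6 kg.
Tool frame: the origin (TCP) lies on the mounting face of the last link; the fingertips stand 173 mm ahead of it and the grasp point (between the pads) lies 155 mm ahead of it (tcp_to_tips is the distance from the TCP to the fingertips, in mm); z points along the fingers, x is the direction in which the jaws open and shut, and the axes are right-handed (so a half turn about z gives the same grasp; the last joint's range is limited). The gripper opens to 85 mm and grips with 20 to 120 N. Pads are 22 mm wide; open, the fingers measure 114 mm over their backs; the gripper's body (76 mm by 85 mm) begins 54 mm behind the grasp point. The pads swing forward as they close: fully open they stand 13 mm farther back than shut.
Start: joints at [1.389, 0.255, 0.108, 0, -1.424, -0.285], TCP at [247.49, 491.164, 404.683] pointing down, gripper open.
Joint ranges: [-2.95, 2.95], [-1.21, 1.97], [-1.09, 1.5], [-2.87, 1.71], [-2.94, -0.07], [-3.05, 3.05]. Speed limits (rad/s): [2.57, 2.57, 3.14, 3.14, 3.14, 3.14].

### API

Orientations are given as a 3x3 rotation matrix whose columns are the frame's x, y, z axes.
In Python, from station import * gives the robot as it stands.
- The arm moves only by the tool arm_command, never from a script. Its argument "moves" is a list of rows, each an object of numbers: "x", "y", "z": the shift along the world's x, y, z in cm; "ax", "ay", "az": the turn, a rotation vector about the world's x, y, z in rad; "jaw": the opening, from 0 (shut) to 1 (fully open). A call has exactly 8 rows; each row shifts and turns the commanded pose from where the row before left it; what a row does not reach is not made up. A row lasts 1/12 s, in which the tool goes at most 41.7 mm and 7.16 degrees, less where a joint would pass 70% of its speed; a pose out of reach is approached as far as the arm can. A call is refused whole if a number of a shift passes 4.17 or a number of a turn 0.125, either way. A call with a gripper value outside its range is refused whole. The fingers move at their own pace and stop on an object; "force" is the grip in N (left out, the last holds). Time passes only in rows, so rows that do not move let the fingers close, or fill a call up. It gives the time, the measured TCP pose, the force and the opening at its end, in the units of the state.
- state(): the state, without advancing time (a new reading comes with each control period).
- camera(name): name is "scene" or "top" or "wrist"; returns the picture (384x512x3 uint8, red, green, blue); there is no depth.
- get_calibration(name): a dict with "intrinsics" (3x3 intrinsics, pixels), "pose" (4x4, takes a point from camera to world coordinates). Camera axes: x right, y up, looking along -z (the intrinsics and any distortion apply to the point x, -y, -z); pixel columns grow to the right and rows downward; lengths in mm; the calibration is good to about 2 mm. A picture is of the moment at which its call begins: read the wrist's pose just before it. get_calibration takes no time and is no camera call; for the wrist camera it gives the pose at the moment of the call.
- hand_in(): hands the job in, once; it reports no verdict.
The state is a dict: "time_s": time; "q": joint angles; "joint_vel": joint speeds; "effort": joint torques, N m; "eef_pos": TCP position; "ee_rot": TCP orientation; "force": force on the tool from outside, world axes, zero at the start; "moment": the same for the moment, N m; "grip_width": opening from 0.0 (shut) to 1.0 (fully open).
Only numpy, scipy, OpenCV 4.12 (cv2) and the standard library are available. Lean on these libraries where they do the work, as an engineer would, in place of code of your own. Each camera call takes 0.05 s, during which the arm holds its last target.

### The job

Check the bracket on the fixture at its blue flush pin: first push the red handle of the one open clamp down until the clamp is fully shut. Then press the blue-capped pin gently with a fingertip until it seats on the bracket, keep it down for a good second, let it spring back up and withdraw. Do not touch the other three pins, leave the other clamps shut, and leave the tools and gauges lying about where they are.

Things in the scene. Friction and masses are not known exactly. Their poses are not given: they have to be found in the camera images.
- clamp_a (a joint): handle of the open toggle clamp: 1.2 rad = fully open (red handle standing steeply up, clamp arm swung up too), 0 = shut (handle lying level, pointing away from the bracket, arm down on the bracket). It turns stiffly (2 to 3 N at the middle of the grip), stays where it is left, has a stop at 0, and the clamp arm follows it.
- clamp_a_hinge (a point): handle's hinge line on the open clamp. Frame fixed to the clamp's base: x level, towards the bracket (the shut handle points to -x), y along the hinge line, z up. It lies 42 mm above the fixture's plate (87 mm above the granite), between steel side plates 45 mm high.
- clamp_a_grip (a point): point on the red grip of the open clamp's handle, on the middle of the face that looks up when shut, 85 mm from the hinge. The grip is 17 mm wide, 12 mm thick and runs from 37 to 117 mm from the hinge; this point moves with the handle. When the clamp is open its raised arm stands on the bracket side of the handle and reaches up to about 50 mm above the hinge.
- clamp_b (a joint): handle of the second clamp, beside the open one on the same side of the fixture (80 mm away, same make); shut = 0; leave it shut
- clamp_c (a joint): handle of the third clamp, on the opposite side of the fixture; shut = 0; leave it shut
- pin_blue_top (a point): centre of the top face of the flush pin with the blue cap (round cap 20 mm across, 6 mm thick, standing 9 mm clear of a 22 mm steel bush when up); pins stand in a row of four, 70 mm apart, about 126 mm above the granite. z up.
- pin_blue (a joint): blue-capped flush pin's travel in m: 0 = up, 0.008 = fully down, its foot seated on the bracket. Light return spring: 1.3 N to start, 4.6 N at the bottom, then a hard stop.
- stn_blue: aluminium bracket that carries the blue-capped pin, 28 mm wide, 60 mm high; origin on the fixture's plate under its post; the pin stands 34 mm along its x axis
- pin_yellow_top (a point): centre of the top face of the flush pin with the yellow cap (round cap 20 mm across, 6 mm thick, standing 9 mm clear of a 22 mm steel bush when up); pins stand in a row of four, 70 mm apart, about 126 mm above the granite. z up.
- stn_yellow: aluminium bracket that carries the yellow-capped pin, 28 mm wide, 60 mm high; origin on the fixture's plate under its post; the pin stands 34 mm along its x axis
- pin_green_top (a point): centre of the top face of the flush pin with the green cap (round cap 20 mm across, 6 mm thick, standing 9 mm clear of a 22 mm steel bush when up); pins stand in a row of four, 70 mm apart, about 126 mm above the granite. z up.
- stn_green: aluminium bracket that carries the green-capped pin, 28 mm wide, 60 mm high; origin on the fixture's plate under its post; the pin stands 34 mm along its x axis
- pin_white_top (a point): centre of the top face of the flush pin with the white cap (round cap 20 mm across, 6 mm thick, standing 9 mm clear of a 22 mm steel bush when up); pins stand in a row of four, 70 mm apart, about 126 mm above the granite. z up.
- stn_white: aluminium bracket that carries the white-capped pin, 28 mm wide, 60 mm high; origin on the fixture's plate under its post; the pin stands 34 mm along its x axis
- ring_gauge: plain steel ring gauge, 42 mm across, 14 mm high, lying loose on the fixture's plate; origin at the centre of its underside; leave it alone
- plug_gauge: green-handled plug gauge, 102 mm long, 15 mm high, lying on the granite; origin at the centre of its underside; leave it alone
- marker_pen: red marker pen, 130 mm long, 16 mm high, lying on the granite; origin at the centre of its underside; leave it alone
- ref_sphere: calibration sphere: white 25 mm ball on a stem and round steel foot 64 mm across, 118 mm high; origin at the centre of its underside; leave it alone
- caliper: digital caliper, 230 mm long, 12 mm high, lying on the granite; origin at the centre of its underside; leave it alone
- dial_stand: dial indicator on a magnetic stand, 180 mm high, its dial held 75 mm out to one side of the post; origin at the centre of its underside; leave it alone
- pendant: hand pendant of the measuring machine, a black box 200 x 95 mm, 84 mm high at its joystick, with small keys and a red emergency stop; origin at the centre of its underside; leave it alone
- fixture: aluminium checking fixture, plate 260 x 380 mm (its x and y), top 45 mm above the granite, origin under its centre; fixed. The bracket to be checked lies on it, upper face 75 mm above the granite; the pins stand along its -x edge, two clamps on the +y side, one on the -y side.

How it is judged (in metres and radians):
On the way, in this order (a step that is already met when the one before it is completed fails the run):
1. the open clamp is pushed fully shut (value of joint clamp_a below 0.08 rad), for 0.2 s.
2. the blue-capped pin is pressed down onto the bracket and kept there (value of joint pin_blue above 0.0065 m and value of joint clamp_a below 0.08 rad), for 0.8 s.
At the end, for the whole second after the job is handed in: all three clamps are shut (handles within 0.08 rad of level for the one pushed, 0.06 for the others), the blue pin is up again (within 1.5 mm), and every loose gauge and tool is within 12 mm of where it was (value of joint clamp_a below 0.08 rad and value of joint each of clamp_b, clamp_c below 0.06 rad and value of joint pin_blue below 0.0015 m and distance of each of ring_gauge, plug_gauge, marker_pen, ref_sphere, caliper, dial_stand, pendant from where it was at the start of the episode below 0.012 m); the robot touches nothing.
It fails at once if the blue pin is pressed hard (over 25 N on the pin or its carrier) (contact force between the fingers and stn_blue above 25 N).
It fails at once if another pin or its carrier is touched (over 1 N) (contact force between any of the fingers, the arm and stn_yellow above 1 N or contact force between any of the fingers, the arm and stn_green above 1 N or contact force between any of the fingers, the arm and stn_white above 1 N).
It fails at once if one of the shut clamps is opened (value of joint any of clamp_b, clamp_c above 0.1 rad).
It fails at once if a loose gauge or tool is pushed, lifted or carried (more than 15 mm) (distance of any of ring_gauge, plug_gauge, marker_pen, ref_sphere, caliper, dial_stand, pendant from where it was at the start of the episode above 0.015 m).
It also fails if it takes over 43 s, if anything falls off the work surface, if the arm or the gripper's body presses on something with over 40 N, if the wrist force passes 120 N, or if a joint passes its speed limit or range.

## Working session

There is one attempt and no reset: what is moved stays moved. The work goes in short steps, Python scripts to look and compute and a tool call to move; the robot and the scene stay as the last step left them, time stands still between calls to the robot, and variables do not carry over. Pictures are saved under pics/ and viewed, and the job is handed in when it is done.

Besides the shell and the picture viewer there is one more tool, called after "Emit:" by a JSON object that holds its "fn" and its "kwargs", one argument or row to a line. arm_command: Moves the arm, as the interface text tells. Its arguments: {"type":"object","properties":{"moves":{"type":"array"},"force":{"type":"number"}},"required":["moves"]}

```bash
mkdir -p pics; ls
cat > h.py <<'E'
from station import *
import numpy as np, cv2
def snap(n,f):
    c=get_calibration(n); im=camera(n); cv2.imwrite('pics/'+f,im[:,:,::-1]); np.savez('pics/'+f+'.npz',K=c['intrinsics'],T=c['pose'],im=im); return im,c
def ray(c,u,v):
    K=np.array(c['intrinsics']);T=np.array(c['pose'])
    d=np.linalg.inv(K)@[u,v,1]; d=np.array([d[0],-d[1],-d[2]])
    return T[:3,3],T[:3,:3]@d
def onz(c,u,v,z):
    o,d=ray(c,u,v); return o+d*(z-o[2])/d[2]
def proj(c,p):
    K=np.array(c['intrinsics']);T=np.array(c['pose']); q=T[:3,:3].T@(np.array(p)-T[:3,3]); q=K@[q[0],-q[1],-q[2]]; return q[:2]/q[2]
E
python3 - <<'E'
from h import *
for n in ['scene','top','wrist']:
    im,c=snap(n,n+'0.png'); print(n,c)
    cv2.imwrite(f'pics/{n}0.png',cv2.resize(im[:,:,::-1],(800,600)))
print(state())
E
```

```text
pics
scene {'intrinsics': array([[391.14302606,   0.        , 250.47194671],
       [  0.        , 391.14302606, 192.72865082],
       [  0.        ,   0.        ,   1.        ]]), 'pose': array([[ 6.91535053e-01, -3.82826525e-01,  6.12554588e-01,
         1.46212563e+03],
       [ 7.22275836e-01,  3.54909357e-01, -5.93596636e-01,
        -9.17644503e+02],
       [ 9.84318269e-03,  8.52926257e-01,  5.21938609e-01,
         8.93690980e+02],
       [ 0.00000000e+00,  0.00000000e+00,  0.00000000e+00,
         1.00000000e+00]])}
top {'intrinsics': array([[428.31214968,   0.        , 258.40014559],
       [  0.        , 428.31214968, 195.53552932],
       [  0.        ,   0.        ,   1.        ]]), 'pose': array([[ 7.33458382e-05,  9.96480271e-01, -8.38275870e-02,
         4.24466496e+02],
       [-9.99969083e-01, -5.86056687e-04, -7.84154143e-03,
        -2.94750120e+01],
       [-7.86306905e-03,  8.38255704e-02,  9.96449420e-01,
         1.41586401e+03],
       [ 0.00000000e+00,  0.00000000e+00,  0.00000000e+00,
         1.00000000e+00]])}
wrist {'intrinsics': array([[315.71442499,   
[... 558 characters left out ...]
1, -3.41835193e-04,
       -1.42390715e+00, -2.84571289e-01]), 'joint_vel': array([ 0.00095716, -0.00307325,  0.00425574,  0.00169035,  0.00099152,
       -0.00060427]), 'effort': array([-5.70487773e-04, -3.86942875e+01,  2.38081688e+01,  5.36663041e+00,
       -4.55974790e-03,  2.18878185e-06]), 'eef_pos': array([247.39347783, 491.08559359, 404.00567822]), 'ee_rot': array([[-4.50017187e-01, -8.93019699e-01, -5.89552057e-04],
       [-8.93018706e-01,  4.50017568e-01, -1.33388389e-03],
       [ 1.45649337e-03, -7.37896597e-05, -9.99998937e-01]]), 'force': array([-0.42758422,  0.25925563, -0.08059125]), 'moment': array([-0.0185551 ,  0.02896084, -0.02835358]), 'grip_width': 0.9987192957550817}
```

View pics/scene0.png

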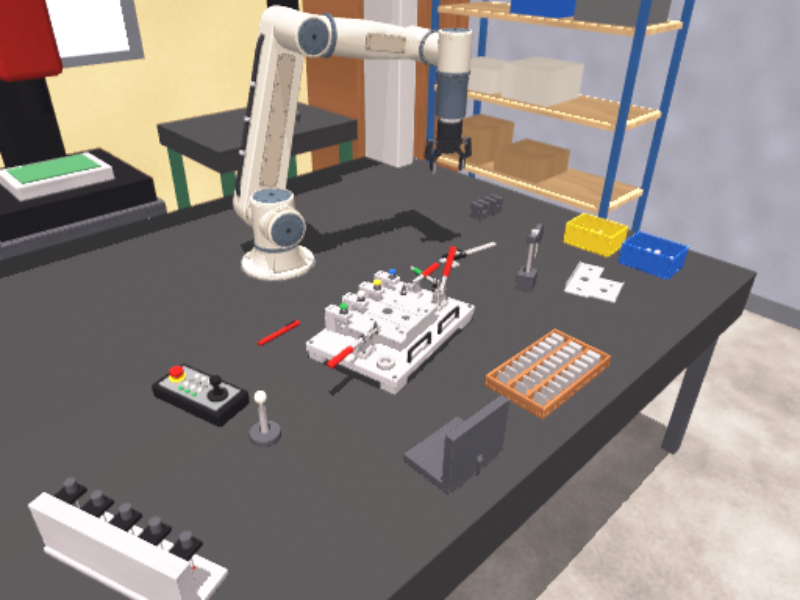

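View pics/top0.png

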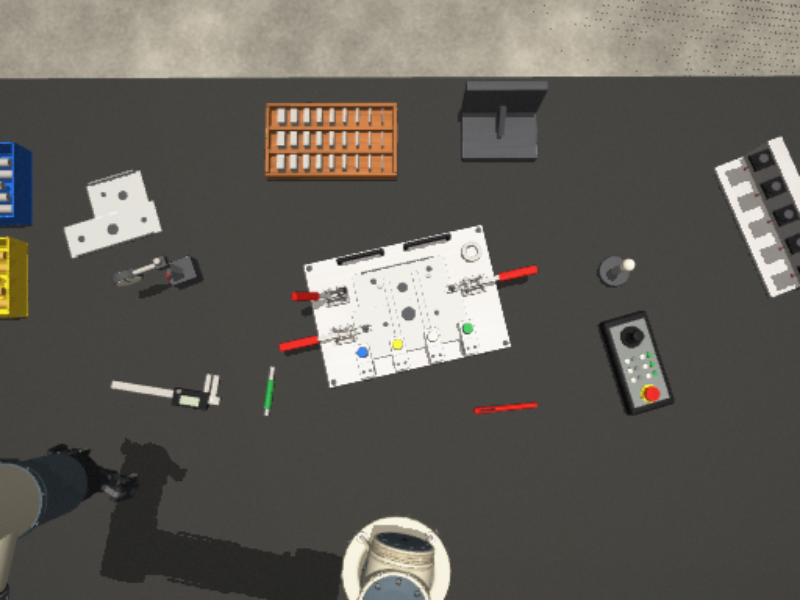

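View pics/wrist0.png

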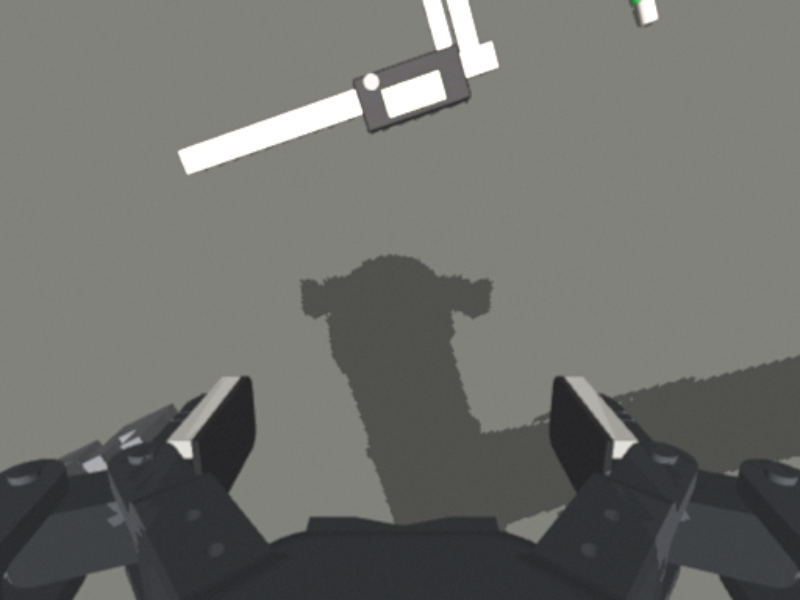

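Top view (800x600): the blue pin is at (362,352), the open clamp's red handle at (305,296), shut clamp b at (298,342), and clamp c at (518,273). World +x is up in the image and +y is left.

```bash
cat > m.py <<'E'
from h import *
def load(f):
    d=np.load('pics/'+f+'.npz'); return d['im'],{'intrinsics':d['K'],'pose':d['T']}
def blobs(im,hr,smin=120,vmin=60,amin=8):
    hsv=cv2.cvtColor(im,cv2.COLOR_RGB2HSV); m=np.zeros(im.shape[:2],np.uint8)
    for a,b in hr: m|=cv2.inRange(hsv,(a,smin,vmin),(b,255,255))
    n,l,s,ce=cv2.connectedComponentsWithStats(m)
    return [(ce[i],s[i],l==i) for i in range(1,n) if s[i,4]>=amin]
RED=[(0,6),(172,180)];BLUE=[(105,125)];YEL=[(22,34)];GRN=[(50,75)]
E
python3 - <<'E'
from m import *
for n in ['top','scene']:
    im,c=load(n+'0.png')
    print(n)
    for nm,h in [('red',RED),('blue',BLUE),('yel',YEL),('grn',GRN)]:
        for ce,s,m in blobs(im,h):
            p=onz(c,ce[0],ce[1],{'red':95}.get(nm,126))
            if 150<p[0]<800 and abs(p[1])<350:
                print(nm,ce.round(1),s,p.round(1))
                if nm=='red':
                    b=cv2.minAreaRect(np.argwhere(m)[:,::-1].astype(np.float32)); print('  ',cv2.boxPoints(b).round(1).tolist())
# fixture corners in top (800 scale)
im,c=load('top0.png')
for u,v in [(305,266),(481,226),(510,346),(332,387)]: print('corner',onz(c,u*.64,v*.64,45).round(1))
for f,(x0,y0,x1,y1) in [('top0.png',(170,130,350,260)),('scene0.png',(185,140,315,260))]:
    im,c=load(f); cv2.imwrite('pics/crop_'+f,cv2.resize(im[y0:y1,x0:x1,::-1],None,fx=4.4,fy=4.4,interpolation=cv2.INTER_CUBIC))
E
```

```text
top
red [331.3 174.4] [319 170  26  10 146] [ 601.4 -245.4   95. ]
   [[318.79998779296875, 174.1999969482422], [343.1000061035156, 168.8000030517578], [344.29998779296875, 174.5], [320.1000061035156, 179.89999389648438]]
red [194.5 189.3] [186 187  19   6 100] [555.  179.2  95. ]
   [[186.0, 192.0], [186.0, 187.0], [204.0, 187.0], [204.0, 192.0]]
red [190.4 219.5] [178 215  26  10 150] [461.4 190.5  95. ]
   [[177.39999389648438, 219.5], [202.0, 213.8000030517578], [203.39999389648438, 219.60000610351562], [178.8000030517578, 225.3000030517578]]
red [323.  260.5] [303 257  41   8 164] [ 336.4 -216.2   95. ]
   [[302.79998779296875, 260.29998779296875], [343.0, 256.6000061035156], [343.3999938964844, 261.1000061035156], [303.20001220703125, 264.70001220703125]]
blue [231.2 225.1] [228 222   7   7  34] [443.8  62.4 126. ]
yel [253.9 219.9] [251 217   7   7  34] [459.4  -5.7 126. ]
grn [298.6 209.6] [296 207   6   6  30] [ 490.3 -140.5  126. ]
grn [171.9 251.8] [169 243   7  19  84] [363.9 239.7 126. ]
scene
red [287.3 166.5] [283 157   9  20  85] [475.4 262.3  95. ]
   [[282.600006103
[... 307 characters left out ...]
  95. ]
   [[164.0, 218.3000030517578], [190.10000610351562, 203.39999389648438], [192.0, 206.8000030517578], [166.0, 221.6999969482422]]
red [216.7 228.6] [209 222  17  14  90] [ 615.3 -254.7   95. ]
   [[208.10000610351562, 231.6999969482422], [224.0, 220.5], [227.1999969482422, 225.10000610351562], [211.3000030517578, 236.1999969482422]]
blue [250.5 173. ] [249 172   4   3  12] [449.3  62.7 126. ]
yel [240.8 180.2] [239 179   5   4  15] [466.3  -6.9 126. ]
grn [266.6 173.1] [264 171   6   5  17] [494.6 111.  126. ]
grn [219.4 195.6] [218 194   4   4  15] [ 497.5 -143.2  126. ]
corner [622.  185.6  45. ]
corner [ 705.3 -178.9   45. ]
corner [ 456.7 -235.7   45. ]
corner [373.4 127.4  45. ]
```

View pics/crop_top0.png

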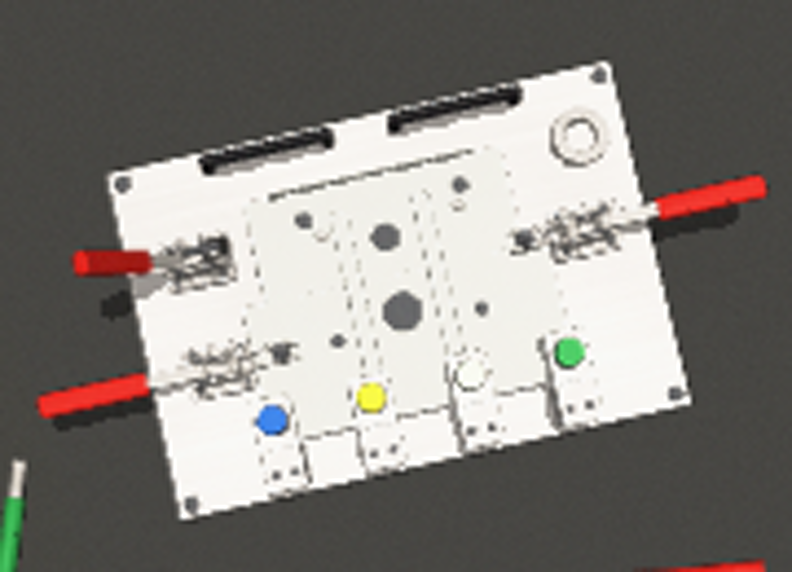

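View pics/crop_scene0.png

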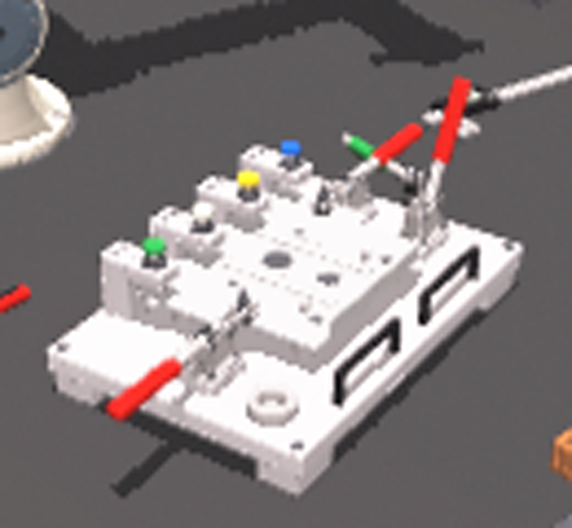

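Run:
```python
from m import *
_,ct=load('top0.png');_,cs=load('scene0.png')
ex=np.array([.975,.223,0]);ey=np.array([-.223,.975,0])
b=np.array([461.4,190.5,93.])-77*ey; b[2]=87; a=b+80*ex
print('hinge b',b,'a',a)
for phi in (1.0,1.1,1.2):
    d=np.cos(phi)*ey+np.array([0,0,np.sin(phi)])
    for r in (37,117): p=a+r*d; print(phi,r,p.round(1),'top',proj(ct,p).round(1),'scene',proj(cs,p).round(1))
# triangulate tip
o1,d1=ray(ct,187,189.7);o2,d2=ray(cs,290,157.8)
s=np.linalg.lstsq(np.c_[d1,-d2],o2-o1,rcond=None)[0]; print('tip',(o1+d1*s[0]).round(1),(o2+d2*s[1]).round(1))
print('dial base',onz(ct,185*.64,270*.64,30),'dial',onz(ct,125*.64,277*.64,150))
print('blue proj',proj(cs,[444.5,62.5,126]),proj(ct,[444.5,62.5,126]))
```

```text
hinge b [478.571 115.425  87.   ] a [556.571 133.265  87.   ]
1.0 37 [552.1 152.8 118.1] top [202.  189.5] scene [283.8 176.4]
1.0 117 [542.5 194.9 185.5] top [184.1 190.6] scene [289.9 157.7]
1.1 37 [552.8 149.6 120. ] top [202.9 189.2] scene [283.5 176.3]
1.1 117 [544.7 185.  191.3] top [187.2 189.6] scene [288.8 157.3]
1.2 37 [553.6 146.3 121.5] top [203.9 188.9] scene [283.1 176.3]
1.2 117 [547.1 174.6 196. ] top [190.5 188.6] scene [287.6 157.2]
tip [544.8 186.1 187.9] [547.8 189.1 188.7]
dial base [615.93587116 439.28018325  30.        ] dial [585.9854864  513.30389006 150.        ]
blue proj [249.6570388  172.59659649] [231.1822263  224.87760127]
```

Emit:
{"fn": "arm_command", "kwargs": {
  "moves": [
    {"z": 2, "x": 1, "y": -2, "az": -0.12, "jaw": 0},
    {"x": 2.5, "y": -3, "az": -0.12, "jaw": 0},
    {"x": 2.5, "y": -3, "az": -0.12, "jaw": 0},
    {"x": 2.5, "y": -3, "az": -0.12, "jaw": 0},
    {"x": 2.5, "y": -3, "az": -0.12, "jaw": 0},
    {"x": 2.5, "y": -3, "az": -0.12, "jaw": 0},
    {"x": 2.5, "y": -3, "az": -0.12, "jaw": 0},
    {"x": 2.5, "y": -3, "az": -0.04, "jaw": 0}
  ]
}}

```text
invalid input
```

Emit:
{"fn": "arm_command", "kwargs": {
  "moves": [
    {"z": 2, "x": 1, "y": -2, "az": -0.12, "jaw": 0},
    {"x": 2.5, "y": -3, "az": -0.12, "jaw": 0},
    {"x": 2.5, "y": -3, "az": -0.12, "jaw": 0},
    {"x": 2.5, "y": -3, "az": -0.12, "jaw": 0},
    {"x": 2.5, "y": -3, "az": -0.12, "jaw": 0},
    {"x": 2.5, "y": -3, "az": -0.12, "jaw": 0},
    {"x": 2.5, "y": -3, "az": -0.12, "jaw": 0},
    {"x": 2.5, "y": -3, "az": -0.04, "jaw": 0}
  ]
}}

```text
invalid input
```

Possibly every key is required in each row, so I'll send full rows.

Emit:
{"fn": "arm_command", "kwargs": {
  "moves": [
    {"x": 1, "y": -2, "z": 2, "ax": 0, "ay": 0, "az": -0.12, "jaw": 0},
    {"x": 2.5, "y": -3, "z": 0, "ax": 0, "ay": 0, "az": -0.12, "jaw": 0},
    {"x": 2.5, "y": -3, "z": 0, "ax": 0, "ay": 0, "az": -0.12, "jaw": 0},
    {"x": 2.5, "y": -3, "z": 0, "ax": 0, "ay": 0, "az": -0.12, "jaw": 0},
    {"x": 2.5, "y": -3, "z": 0, "ax": 0, "ay": 0, "az": -0.12, "jaw": 0},
    {"x": 2.5, "y": -3, "z": 0, "ax": 0, "ay": 0, "az": -0.12, "jaw": 0},
    {"x": 2.5, "y": -3, "z": 0, "ax": 0, "ay": 0, "az": -0.12, "jaw": 0},
    {"x": 2.5, "y": -3, "z": 0, "ax": 0, "ay": 0, "az": -0.04, "jaw": 0}
  ]
}}

```text
time_s: 0.82
eef_pos: [433.2, 259.4, 424.6]
ee_rot: [[-0.976, -0.216, -0.0], [-0.216, 0.976, 0.0], [0.0, 0.0, -1.0]]
force: [0.8, 1.3, 0.0]
grip_width: -0.0
```

Emit:
{"fn": "arm_command", "kwargs": {
  "moves": [
    {"x": 2, "y": -2, "z": 0, "ax": 0, "ay": 0, "az": 0, "jaw": 0},
    {"x": 2, "y": -2, "z": 0, "ax": 0, "ay": 0, "az": 0, "jaw": 0},
    {"x": 2, "y": -2, "z": 0, "ax": 0, "ay": 0, "az": 0, "jaw": 0},
    {"x": 2, "y": -2, "z": 0, "ax": 0, "ay": 0, "az": 0, "jaw": 0},
    {"x": 2, "y": -2, "z": 0, "ax": 0, "ay": 0, "az": 0, "jaw": 0},
    {"x": 2.2, "y": -1.9, "z": 0, "ax": 0, "ay": 0, "az": 0, "jaw": 0},
    {"x": 0, "y": 0, "z": 0, "ax": 0, "ay": 0, "az": 0, "jaw": 0},
    {"x": 0, "y": 0, "z": 0, "ax": 0, "ay": 0, "az": 0, "jaw": 0}
  ]
}}

```text
time_s: 1.48
eef_pos: [555.3, 141.2, 423.7]
ee_rot: [[-0.976, -0.22, -0.002], [-0.22, 0.976, -0.001], [0.002, -0.0, -1.0]]
force: [-0.3, 0.8, -0.4]
grip_width: -0.003
```

Run:
```python
from m import *
for n in ['wrist','scene']:
    im,c=snap(n,n+'1.png')
    if n=='scene': im=im[130:240,190:340]
    cv2.imwrite(f'pics/{n}1.png',cv2.resize(im[:,:,::-1],(800,600)))
    if n=='wrist':
        print(c['pose'].round(2))
        for nm,h,z in [('blue',BLUE,126),('yel',YEL,126),('red',RED,93)]:
            for ce,s,m in blobs(im,h): print(nm,ce.round(1),s,onz(c,*ce,z).round(1))
print(state()['eef_pos'],state()['force'])
```

```text
[[-9.8000e-01  2.1000e-01  6.0000e-02  5.6989e+02]
 [-2.2000e-01 -9.4000e-01 -2.5000e-01  7.7230e+01]
 [ 0.0000e+00 -2.6000e-01  9.7000e-01  3.9234e+02]
 [ 0.0000e+00  0.0000e+00  0.0000e+00  1.0000e+00]]
blue [404.1 126.1] [392 115  25  23 465] [447.7  64.6 126. ]
yel [414.8  34.6] [401  21  28  28 598] [462.9  -2.8 126. ]
red [254.3 211.5] [244 193  22  37 721] [550.3 175.   93. ]
red [331.3 239.1] [ 321  206   22   67 1125] [467.1 186.8  93. ]
[554.2983426 142.3265447 424.335821 ] [-0.22343012  0.85114324 -0.44893426]
```

View pics/wrist1.png

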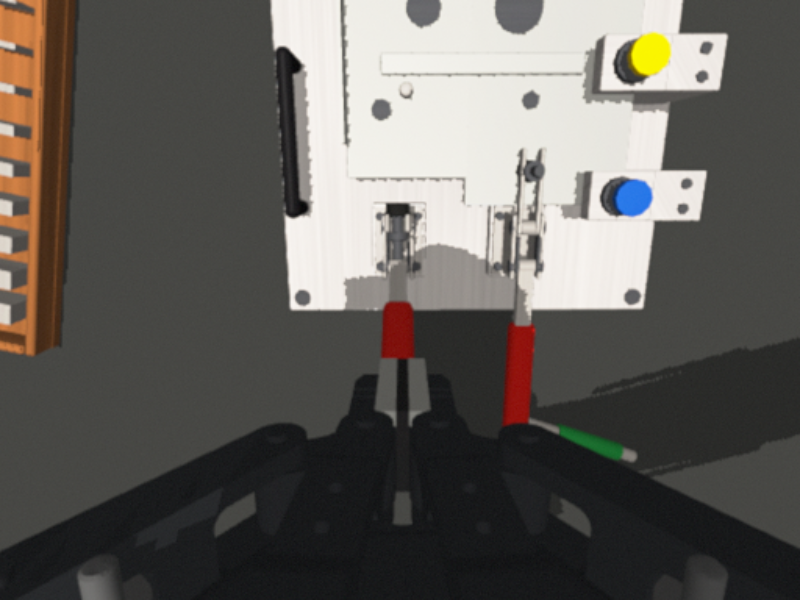

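View pics/scene1.png

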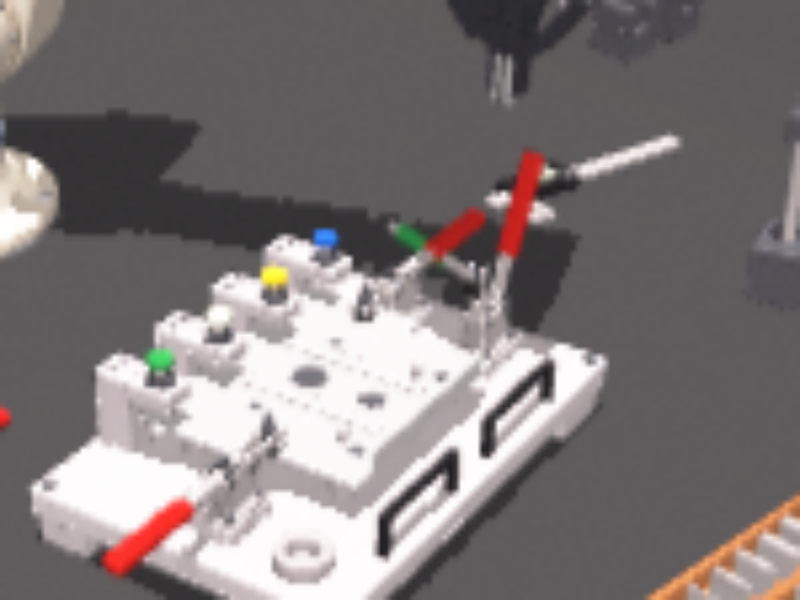

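Wrist view: the handle at (398,330) lines up with the closed fingers. The blue cap at (632,197) measures (448,65), against (444,62) from the top camera. They agree within the calibration error. Next I'll descend on the bracket side of the handle.

Emit:
{"fn": "arm_command", "kwargs": {
  "moves": [
    {"x": 0.2, "y": -0.8, "z": 0, "ax": 0, "ay": 0, "az": 0, "jaw": 0},
    {"x": 0, "y": 0, "z": -1.5, "ax": 0, "ay": 0, "az": 0, "jaw": 0},
    {"x": 0, "y": 0, "z": -1.5, "ax": 0, "ay": 0, "az": 0, "jaw": 0},
    {"x": 0, "y": 0, "z": -1.5, "ax": 0, "ay": 0, "az": 0, "jaw": 0},
    {"x": 0, "y": 0, "z": -1.5, "ax": 0, "ay": 0, "az": 0, "jaw": 0},
    {"x": 0, "y": 0, "z": -1.5, "ax": 0, "ay": 0, "az": 0, "jaw": 0},
    {"x": 0, "y": 0, "z": -1.0, "ax": 0, "ay": 0, "az": 0, "jaw": 0},
    {"x": 0, "y": 0, "z": 0, "ax": 0, "ay": 0, "az": 0, "jaw": 0}
  ]
}}

```text
time_s: 2.25
eef_pos: [555.6, 134.2, 337.6]
ee_rot: [[-0.975, -0.223, -0.004], [-0.223, 0.975, -0.001], [0.004, -0.0, -1.0]]
force: [0.1, -0.1, -1.0]
grip_width: 0.001
```

Run:
```python
from m import *
for n in ['wrist','scene']:
    im,c=snap(n,n+'2.png')
    if n=='scene': im=im[130:240,190:340]
    cv2.imwrite(f'pics/{n}2.png',cv2.resize(im[:,:,::-1],(800,600)))
s=state();print(s['eef_pos'],s['force'],s['time_s'])
```

```text
[556.42753515 134.30799048 340.22364892] [-0.68629272 -1.02808713 -0.16581816] 2.35
```

View pics/wrist2.png

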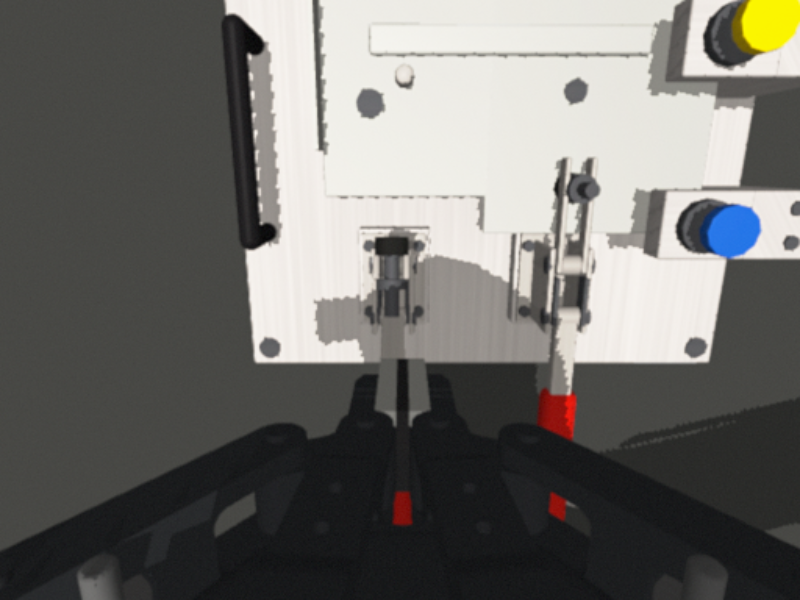

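View pics/scene2.png

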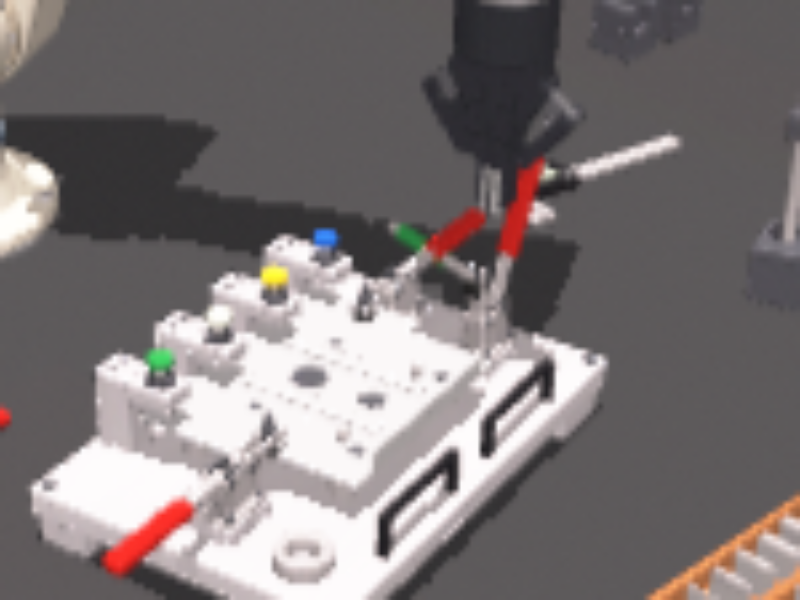

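Emit:
{"fn": "arm_command", "kwargs": {
  "moves": [
    {"x": -0.11, "y": 0.49, "z": 0, "ax": 0, "ay": 0, "az": 0, "jaw": 0},
    {"x": -0.11, "y": 0.49, "z": 0, "ax": 0, "ay": 0, "az": 0, "jaw": 0},
    {"x": -0.11, "y": 0.49, "z": 0, "ax": 0, "ay": 0, "az": 0, "jaw": 0},
    {"x": -0.11, "y": 0.49, "z": 0, "ax": 0, "ay": 0, "az": 0, "jaw": 0},
    {"x": -0.11, "y": 0.49, "z": -0.2, "ax": 0, "ay": 0, "az": 0, "jaw": 0},
    {"x": -0.11, "y": 0.49, "z": -0.2, "ax": 0, "ay": 0, "az": 0, "jaw": 0},
    {"x": -0.09, "y": 0.39, "z": -0.2, "ax": 0, "ay": 0, "az": 0, "jaw": 0},
    {"x": -0.09, "y": 0.39, "z": -0.2, "ax": 0, "ay": 0, "az": 0, "jaw": 0}
  ]
}}

```text
time_s: 3.02
eef_pos: [548.2, 171.7, 331.7]
ee_rot: [[-0.975, -0.222, 0.001], [-0.222, 0.975, -0.0], [-0.001, -0.0, -1.0]]
force: [1.0, -0.7, -0.3]
grip_width: -0.002
```

Run:
```python
from m import *
for n in ['scene']:
    im,c=snap(n,n+'3.png')
    if n=='scene': im=im[130:240,190:340]
    cv2.imwrite(f'pics/{n}3.png',cv2.resize(im[:,:,::-1],(800,600)))
s=state();print(s['eef_pos'],s['force'],s['time_s'])
```

```text
[547.95850434 172.25197701 331.10155756] [ 1.09841431 -0.49025966  1.87374483] 3.0667
```

View pics/scene3.png

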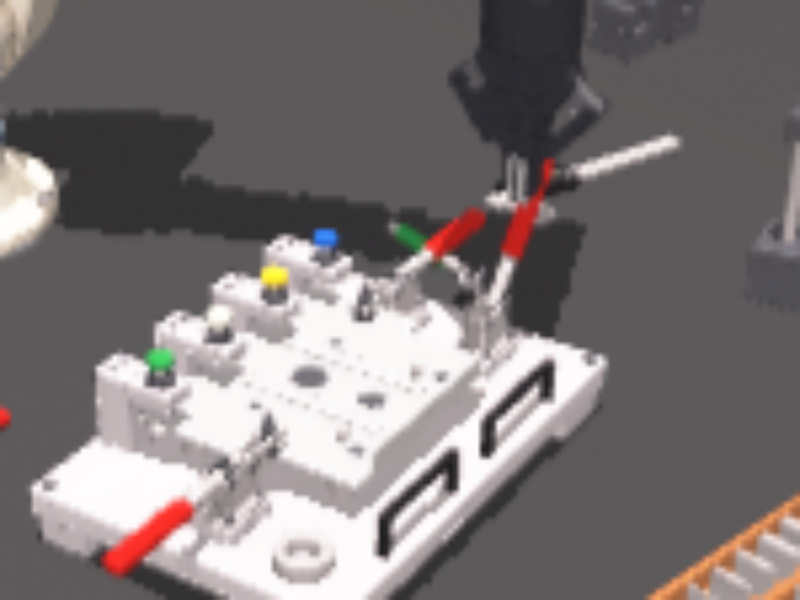

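The handle is swinging over, so I'll continue along the arc.

Emit:
{"fn": "arm_command", "kwargs": {
  "moves": [
    {"x": -0.11, "y": 0.46, "z": -0.4, "ax": 0, "ay": 0, "az": 0, "jaw": 0},
    {"x": -0.11, "y": 0.46, "z": -0.43, "ax": 0, "ay": 0, "az": 0, "jaw": 0},
    {"x": -0.11, "y": 0.46, "z": -0.46, "ax": 0, "ay": 0, "az": 0, "jaw": 0},
    {"x": -0.11, "y": 0.46, "z": -0.5, "ax": 0, "ay": 0, "az": 0, "jaw": 0},
    {"x": -0.07, "y": 0.32, "z": -0.54, "ax": 0, "ay": 0, "az": 0, "jaw": 0},
    {"x": -0.07, "y": 0.32, "z": -0.57, "ax": 0, "ay": 0, "az": 0, "jaw": 0},
    {"x": -0.07, "y": 0.32, "z": -0.58, "ax": 0, "ay": 0, "az": 0, "jaw": 0},
    {"x": -0.07, "y": 0.32, "z": -0.6, "ax": 0, "ay": 0, "az": 0, "jaw": 0}
  ]
}}

```text
time_s: 3.73
eef_pos: [540.8, 202.8, 290.2]
ee_rot: [[-0.975, -0.222, -0.0], [-0.222, 0.975, -0.0], [0.0, -0.0, -1.0]]
force: [1.8, -1.5, 2.2]
grip_width: -0.0
```

Run:
```python
from m import *
for n in ['scene']:
    im,c=snap(n,n+'4.png')
    if n=='scene': im=im[130:240,190:340]
    cv2.imwrite(f'pics/{n}4.png',cv2.resize(im[:,:,::-1],(800,600)))
s=state();print(s['eef_pos'],s['force'],s['time_s'])
```

```text
[540.37759592 203.06645331 288.70035376] [-0.25572567  0.14578325  0.29162499] 3.7833
```

View pics/scene4.png

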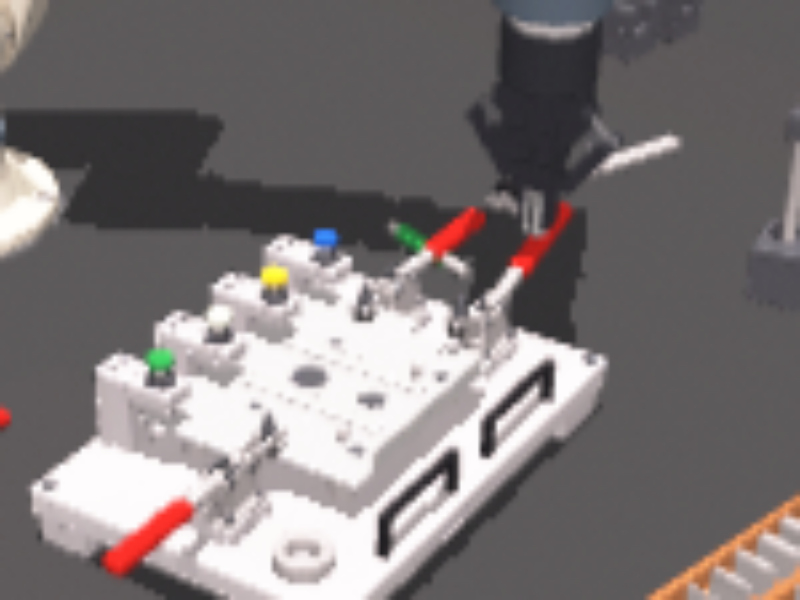

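Emit:
{"fn": "arm_command", "kwargs": {
  "moves": [
    {"x": -0.03, "y": 0.15, "z": -0.4, "ax": 0, "ay": 0, "az": 0, "jaw": 0},
    {"x": -0.03, "y": 0.15, "z": -0.4, "ax": 0, "ay": 0, "az": 0, "jaw": 0},
    {"x": -0.03, "y": 0.1, "z": -0.4, "ax": 0, "ay": 0, "az": 0, "jaw": 0},
    {"x": -0.03, "y": 0.1, "z": -0.4, "ax": 0, "ay": 0, "az": 0, "jaw": 0},
    {"x": 0, "y": 0, "z": -0.3, "ax": 0, "ay": 0, "az": 0, "jaw": 0},
    {"x": 0, "y": 0, "z": -0.2, "ax": 0, "ay": 0, "az": 0, "jaw": 0},
    {"x": 0, "y": 0, "z": -0.2, "ax": 0, "ay": 0, "az": 0, "jaw": 0},
    {"x": 0, "y": 0, "z": 0, "ax": 0, "ay": 0, "az": 0, "jaw": 0}
  ]
}}

```text
time_s: 4.45
eef_pos: [539.7, 207.7, 267.5]
ee_rot: [[-0.975, -0.222, -0.0], [-0.222, 0.975, 0.0], [0.0, 0.0, -1.0]]
force: [0.0, 0.5, 1.3]
grip_width: -0.001
```

Emit:
{"fn": "arm_command", "kwargs": {
  "moves": [
    {"x": 0, "y": 0, "z": -0.1, "ax": 0, "ay": 0, "az": 0, "jaw": 0},
    {"x": 0, "y": 0, "z": -0.1, "ax": 0, "ay": 0, "az": 0, "jaw": 0},
    {"x": 0, "y": 0, "z": -0.1, "ax": 0, "ay": 0, "az": 0, "jaw": 0},
    {"x": 0, "y": 0, "z": 0, "ax": 0, "ay": 0, "az": 0, "jaw": 0},
    {"x": 0, "y": 0, "z": 0, "ax": 0, "ay": 0, "az": 0, "jaw": 0},
    {"x": 0, "y": 0, "z": 0, "ax": 0, "ay": 0, "az": 0, "jaw": 0},
    {"x": 0, "y": 0, "z": 0, "ax": 0, "ay": 0, "az": 0, "jaw": 0},
    {"x": 0, "y": 0, "z": 0, "ax": 0, "ay": 0, "az": 0, "jaw": 0}
  ]
}}

```text
time_s: 5.12
eef_pos: [539.7, 207.6, 266.4]
ee_rot: [[-0.975, -0.222, 0.001], [-0.222, 0.975, 0.001], [-0.001, 0.0, -1.0]]
force: [-3.8, -0.1, 8.1]
grip_width: 0.004
```

Run:
```python
from m import *
for n in ['scene']:
    im,c=snap(n,n+'5.png')
    if n=='scene': im=im[130:240,190:340]
    cv2.imwrite(f'pics/{n}5.png',cv2.resize(im[:,:,::-1],(800,600)))
s=state();print(s['eef_pos'],s['force'],s['time_s'])
```

```text
[539.66180295 207.65356389 266.34364817] [-3.96402749  0.79021349  9.50659478] 5.1667
```

View pics/scene5.png

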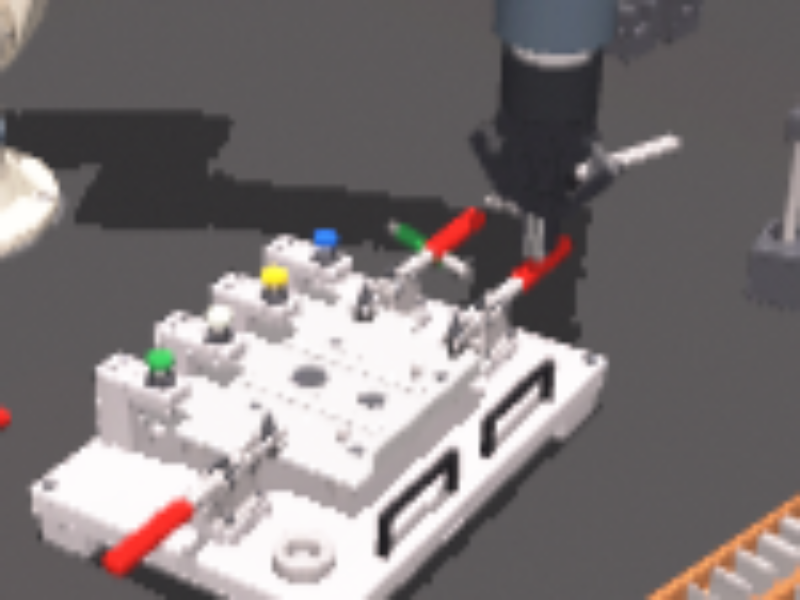

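Force has risen to 9 N with the tip at z = 93 mm and the arm is down, so clamp a is on its stop. I'll lift and go over to the blue pin.

Emit:
{"fn": "arm_command", "kwargs": {
  "moves": [
    {"x": 0, "y": 0, "z": 3, "ax": 0, "ay": 0, "az": 0, "jaw": 0},
    {"x": 0, "y": 0, "z": 3, "ax": 0, "ay": 0, "az": 0, "jaw": 0},
    {"x": -1, "y": -1.4, "z": 2.5, "ax": 0, "ay": 0, "az": 0, "jaw": 0},
    {"x": -2, "y": -3, "z": 0, "ax": 0, "ay": 0, "az": 0, "jaw": 0},
    {"x": -2, "y": -3, "z": 0, "ax": 0, "ay": 0, "az": 0, "jaw": 0},
    {"x": -2, "y": -3, "z": 0, "ax": 0, "ay": 0, "az": 0, "jaw": 0},
    {"x": -2, "y": -3, "z": 0, "ax": 0, "ay": 0, "az": 0, "jaw": 0},
    {"x": -0.4, "y": -1, "z": 0, "ax": 0, "ay": 0, "az": 0, "jaw": 0}
  ]
}}

```text
time_s: 5.83
eef_pos: [442.9, 60.6, 350.2]
ee_rot: [[-0.975, -0.221, -0.0], [-0.221, 0.975, 0.0], [0.0, 0.0, -1.0]]
force: [-0.5, -0.2, -0.2]
grip_width: 0.001
```

Run:
```python
from m import *
print(state()['eef_pos'])
for n in ['wrist','scene','top']:
    im,c=snap(n,n+'6.png')
    for nm,h,z in [('blue',BLUE,126),('yel',YEL,126),('red',RED,93)]:
        for ce,s,m in blobs(im,h):
            p=onz(c,*ce,z)
            if n!='scene' and 350<p[0]<620 and -50<p[1]<250: print(n,nm,ce.round(1),s,p.round(1))
    if n=='scene': im=im[130:240,190:340]
    if n=='top': im=im[130:260,170:350]
    cv2.imwrite(f'pics/{n}6.png',cv2.resize(im[:,:,::-1],(800,600)))
s=state();print(s['eef_pos'],s['force'],s['time_s'])
```

```text
[442.8974451   60.62870166 350.16605269]
wrist blue [251.7 215.5] [237 201  30  29 682] [446.2  62.9 126. ]
wrist yel [251.2 105.6] [235  89  33  34 873] [461.2  -3.8 126. ]
wrist red [100.9 300.6] [ 91 293  24  16 185] [548.4 172.9  93. ]
top yel [253.9 219.9] [251 217   7   7  34] [459.4  -5.7 126. ]
top red [185.2 194.5] [173 190  26  10 150] [539.2 208.1  93. ]
[445.55222801  62.98013487 350.29257179] [0.13477917 0.07691167 0.81436072] 5.9833
```

View pics/wrist6.png

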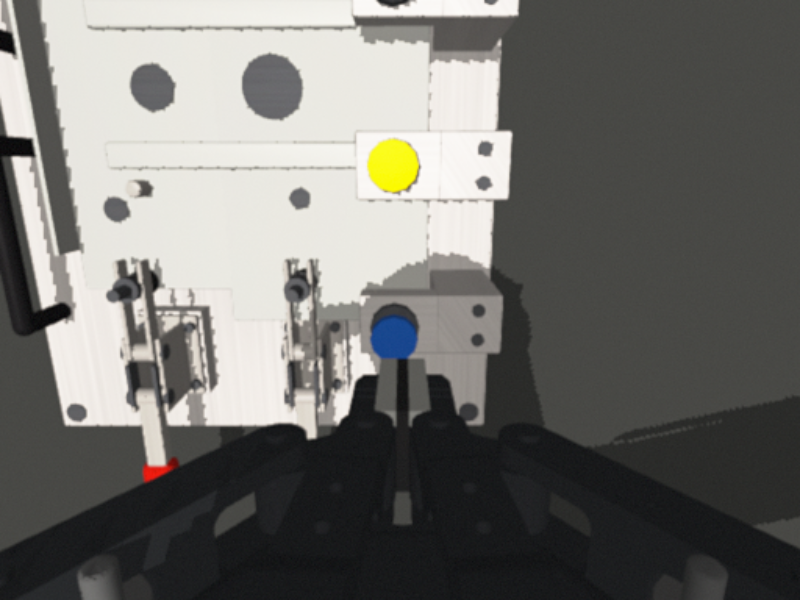

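View pics/scene6.png

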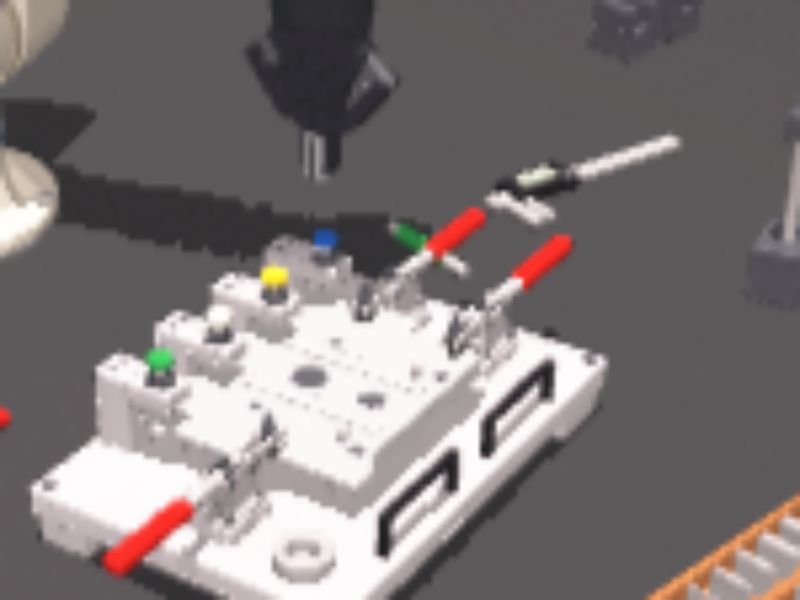

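Both +y clamps now lie parallel, so clamp a is shut. The blue cap is at (446,63) and the tool is right above it. Descending to just above the cap.

Emit:
{"fn": "arm_command", "kwargs": {
  "moves": [
    {"x": 0, "y": 0, "z": -1, "ax": 0, "ay": 0, "az": 0, "jaw": 0},
    {"x": 0, "y": 0, "z": -1, "ax": 0, "ay": 0, "az": 0, "jaw": 0},
    {"x": 0, "y": 0, "z": -1, "ax": 0, "ay": 0, "az": 0, "jaw": 0},
    {"x": 0, "y": 0, "z": -0.8, "ax": 0, "ay": 0, "az": 0, "jaw": 0},
    {"x": 0, "y": 0, "z": -0.5, "ax": 0, "ay": 0, "az": 0, "jaw": 0},
    {"x": 0, "y": 0, "z": -0.4, "ax": 0, "ay": 0, "az": 0, "jaw": 0},
    {"x": 0, "y": 0, "z": 0, "ax": 0, "ay": 0, "az": 0, "jaw": 0},
    {"x": 0, "y": 0, "z": 0, "ax": 0, "ay": 0, "az": 0, "jaw": 0}
  ]
}}

```text
time_s: 6.65
eef_pos: [445.9, 63.8, 303.0]
ee_rot: [[-0.975, -0.222, 0.0], [-0.222, 0.975, -0.0], [-0.0, -0.0, -1.0]]
force: [-0.5, -0.6, 0.5]
grip_width: 0.002
```

Emit:
{"fn": "arm_command", "kwargs": {
  "moves": [
    {"x": 0, "y": 0, "z": -0.1, "ax": 0, "ay": 0, "az": 0, "jaw": 0},
    {"x": 0, "y": 0, "z": -0.1, "ax": 0, "ay": 0, "az": 0, "jaw": 0},
    {"x": 0, "y": 0, "z": -0.1, "ax": 0, "ay": 0, "az": 0, "jaw": 0},
    {"x": 0, "y": 0, "z": -0.1, "ax": 0, "ay": 0, "az": 0, "jaw": 0},
    {"x": 0, "y": 0, "z": -0.1, "ax": 0, "ay": 0, "az": 0, "jaw": 0},
    {"x": 0, "y": 0, "z": -0.1, "ax": 0, "ay": 0, "az": 0, "jaw": 0},
    {"x": 0, "y": 0, "z": 0, "ax": 0, "ay": 0, "az": 0, "jaw": 0},
    {"x": 0, "y": 0, "z": 0, "ax": 0, "ay": 0, "az": 0, "jaw": 0}
  ]
}}

```text
time_s: 7.32
eef_pos: [445.8, 63.6, 297.0]
ee_rot: [[-0.975, -0.222, 0.0], [-0.222, 0.975, 0.0], [-0.0, 0.0, -1.0]]
force: [-0.5, 0.2, 2.5]
grip_width: 0.002
```

Emit:
{"fn": "arm_command", "kwargs": {
  "moves": [
    {"x": 0, "y": 0, "z": -0.1, "ax": 0, "ay": 0, "az": 0, "jaw": 0},
    {"x": 0, "y": 0, "z": -0.1, "ax": 0, "ay": 0, "az": 0, "jaw": 0},
    {"x": 0, "y": 0, "z": -0.1, "ax": 0, "ay": 0, "az": 0, "jaw": 0},
    {"x": 0, "y": 0, "z": -0.1, "ax": 0, "ay": 0, "az": 0, "jaw": 0},
    {"x": 0, "y": 0, "z": -0.05, "ax": 0, "ay": 0, "az": 0, "jaw": 0},
    {"x": 0, "y": 0, "z": 0, "ax": 0, "ay": 0, "az": 0, "jaw": 0},
    {"x": 0, "y": 0, "z": 0, "ax": 0, "ay": 0, "az": 0, "jaw": 0},
    {"x": 0, "y": 0, "z": 0, "ax": 0, "ay": 0, "az": 0, "jaw": 0}
  ]
}}

```text
time_s: 7.98
eef_pos: [445.8, 63.6, 292.5]
ee_rot: [[-0.975, -0.222, 0.0], [-0.222, 0.975, 0.0], [-0.0, -0.0, -1.0]]
force: [-1.6, 0.6, 4.2]
grip_width: 0.0
```

Run:
```python
from m import *
for i in range(4):
    s=state();print(s['eef_pos'].round(2),s['force'].round(2),s['time_s']); im,c=snap('scene','scene7.png')
cv2.imwrite(f'pics/scene7.png',cv2.resize(im[150:205,215:290,::-1],(800,600)))
```

```text
[445.8   63.61 292.53] [-1.6  0.6  4.2] 7.9833
[445.78  63.61 292.51] [0.4  0.18 2.97] 8.0333
[445.79  63.59 292.53] [-1.5   0.25  4.37] 8.0833
[445.77  63.6  292.51] [-0.4  -0.52  3.92] 8.1333
```

View pics/scene7.png

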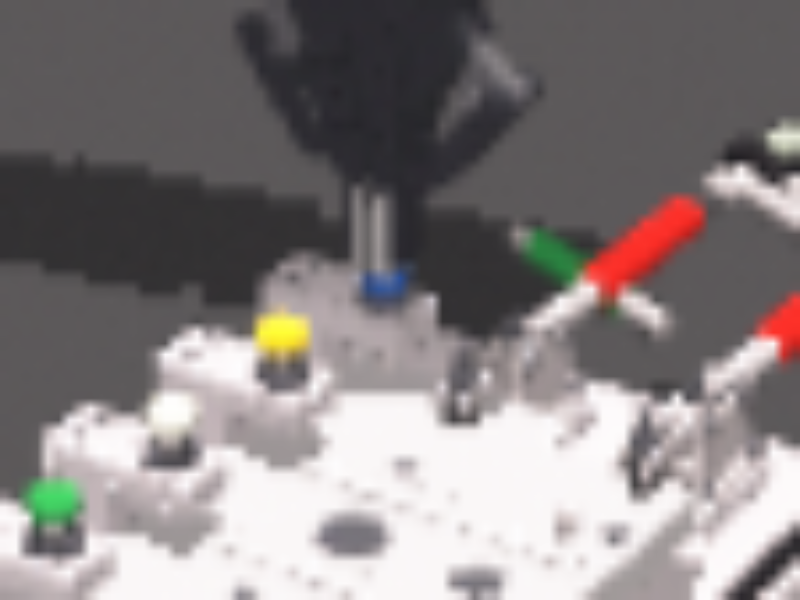

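The cap is well down (3.9 N, roughly 6.3 mm). I'll feel for the stop.

Emit:
{"fn": "arm_command", "kwargs": {
  "moves": [
    {"x": 0, "y": 0, "z": -0.05, "ax": 0, "ay": 0, "az": 0, "jaw": 0},
    {"x": 0, "y": 0, "z": -0.05, "ax": 0, "ay": 0, "az": 0, "jaw": 0},
    {"x": 0, "y": 0, "z": -0.05, "ax": 0, "ay": 0, "az": 0, "jaw": 0},
    {"x": 0, "y": 0, "z": -0.05, "ax": 0, "ay": 0, "az": 0, "jaw": 0},
    {"x": 0, "y": 0, "z": 0, "ax": 0, "ay": 0, "az": 0, "jaw": 0},
    {"x": 0, "y": 0, "z": 0, "ax": 0, "ay": 0, "az": 0, "jaw": 0},
    {"x": 0, "y": 0, "z": 0, "ax": 0, "ay": 0, "az": 0, "jaw": 0},
    {"x": 0, "y": 0, "z": 0, "ax": 0, "ay": 0, "az": 0, "jaw": 0}
  ]
}}

```text
time_s: 8.85
eef_pos: [445.7, 63.6, 291.3]
ee_rot: [[-0.975, -0.222, 0.001], [-0.222, 0.975, 0.0], [-0.001, -0.0, -1.0]]
force: [-3.9, 1.1, 10.5]
grip_width: -0.001
```

It's on the stop at 10.5 N, well below 25 N. Holding.

Emit:
{"fn": "arm_command", "kwargs": {
  "moves": [
    {"x": 0, "y": 0, "z": 0, "ax": 0, "ay": 0, "az": 0, "jaw": 0},
    {"x": 0, "y": 0, "z": 0, "ax": 0, "ay": 0, "az": 0, "jaw": 0},
    {"x": 0, "y": 0, "z": 0, "ax": 0, "ay": 0, "az": 0, "jaw": 0},
    {"x": 0, "y": 0, "z": 0, "ax": 0, "ay": 0, "az": 0, "jaw": 0},
    {"x": 0, "y": 0, "z": 0, "ax": 0, "ay": 0, "az": 0, "jaw": 0},
    {"x": 0, "y": 0, "z": 0, "ax": 0, "ay": 0, "az": 0, "jaw": 0},
    {"x": 0, "y": 0, "z": 0, "ax": 0, "ay": 0, "az": 0, "jaw": 0},
    {"x": 0, "y": 0, "z": 0, "ax": 0, "ay": 0, "az": 0, "jaw": 0}
  ]
}}

```text
time_s: 9.52
eef_pos: [445.7, 63.6, 291.3]
ee_rot: [[-0.975, -0.222, 0.001], [-0.222, 0.975, 0.0], [-0.001, -0.0, -1.0]]
force: [-3.0, 1.1, 11.7]
grip_width: 0.002
```

Emit:
{"fn": "arm_command", "kwargs": {
  "moves": [
    {"x": 0, "y": 0, "z": 0, "ax": 0, "ay": 0, "az": 0, "jaw": 0},
    {"x": 0, "y": 0, "z": 0, "ax": 0, "ay": 0, "az": 0, "jaw": 0},
    {"x": 0, "y": 0, "z": 0, "ax": 0, "ay": 0, "az": 0, "jaw": 0},
    {"x": 0, "y": 0, "z": 0, "ax": 0, "ay": 0, "az": 0, "jaw": 0},
    {"x": 0, "y": 0, "z": 0, "ax": 0, "ay": 0, "az": 0, "jaw": 0},
    {"x": 0, "y": 0, "z": 0, "ax": 0, "ay": 0, "az": 0, "jaw": 0},
    {"x": 0, "y": 0, "z": 0, "ax": 0, "ay": 0, "az": 0, "jaw": 0},
    {"x": 0, "y": 0, "z": 0, "ax": 0, "ay": 0, "az": 0, "jaw": 0}
  ]
}}

```text
time_s: 10.18
eef_pos: [445.7, 63.6, 291.3]
ee_rot: [[-0.975, -0.222, 0.001], [-0.222, 0.975, 0.0], [-0.001, -0.0, -1.0]]
force: [-3.2, 1.1, 12.0]
grip_width: -0.001
```

Emit:
{"fn": "arm_command", "kwargs": {
  "moves": [
    {"x": 0, "y": 0, "z": 0.3, "ax": 0, "ay": 0, "az": 0, "jaw": 0},
    {"x": 0, "y": 0, "z": 0.5, "ax": 0, "ay": 0, "az": 0, "jaw": 0},
    {"x": 0, "y": 0, "z": 1, "ax": 0, "ay": 0, "az": 0, "jaw": 0},
    {"x": 0, "y": 0, "z": 2, "ax": 0, "ay": 0, "az": 0, "jaw": 0},
    {"x": 0, "y": 0, "z": 2.5, "ax": 0, "ay": 0, "az": 0, "jaw": 0},
    {"x": 0, "y": 0, "z": 2.5, "ax": 0, "ay": 0, "az": 0, "jaw": 0},
    {"x": 0, "y": 0, "z": 2, "ax": 0, "ay": 0, "az": 0, "jaw": 0},
    {"x": 0, "y": 0, "z": 0, "ax": 0, "ay": 0, "az": 0, "jaw": 0}
  ]
}}

```text
time_s: 10.85
eef_pos: [446.3, 63.5, 402.1]
ee_rot: [[-0.975, -0.222, 0.006], [-0.222, 0.975, 0.001], [-0.006, 0.0, -1.0]]
force: [0.8, 0.1, 0.0]
grip_width: 0.002
```

Run:
```python
from m import *
for n in ['scene','top']:
    im,c=snap(n,n+'8.png'); o,_=load(n+'0.png')
    for nm,h in [('blue',BLUE),('red',RED),('grn',GRN)]:
        for ce,s,m in blobs(im,h):
            for ce2,s2,_ in blobs(o,h):
                if np.hypot(*(ce-ce2))<3: print(n,nm,ce.round(1),ce2.round(1))
    if n=='scene': im=im[130:240,190:340]
    cv2.imwrite(f'pics/{n}8.png',cv2.resize(im[:,:,::-1],(800,600)))
s=state();print(s['eef_pos'],s['force'],s['time_s'])
```

```text
scene blue [348.    4.6] [348.    4.6]
scene blue [399.8  65.8] [399.8  65.8]
scene blue [420.6 120.4] [420.6 120.6]
scene blue [308.4  23.3] [308.4  23.3]
scene blue [304.7  68.4] [304.7  68.4]
scene blue [250.7 173. ] [250.5 173. ]
scene red [16.8 26.3] [16.8 26.3]
scene red [275.  172.1] [275.  172.1]
scene red [177.9 212.7] [177.9 212.7]
scene red [216.7 228.6] [216.7 228.6]
scene red [112.2 237.2] [112.2 237.2]
scene grn [266.8 173.1] [266.6 173.1]
scene grn [219.4 195.6] [219.4 195.6]
top blue [ 11.1 117.7] [ 11.1 117.7]
top red [331.3 174.4] [331.3 174.4]
top red [107.  176.8] [107.  176.8]
top red [417.3 251.6] [417.3 251.6]
top red [322.9 260.6] [323.  260.5]
top grn [298.6 209.6] [298.6 209.6]
[445.48268031  63.5777802  398.23292503] [-1.17160893 -0.45248211 -0.93967637] 10.95
```

View pics/scene8.png

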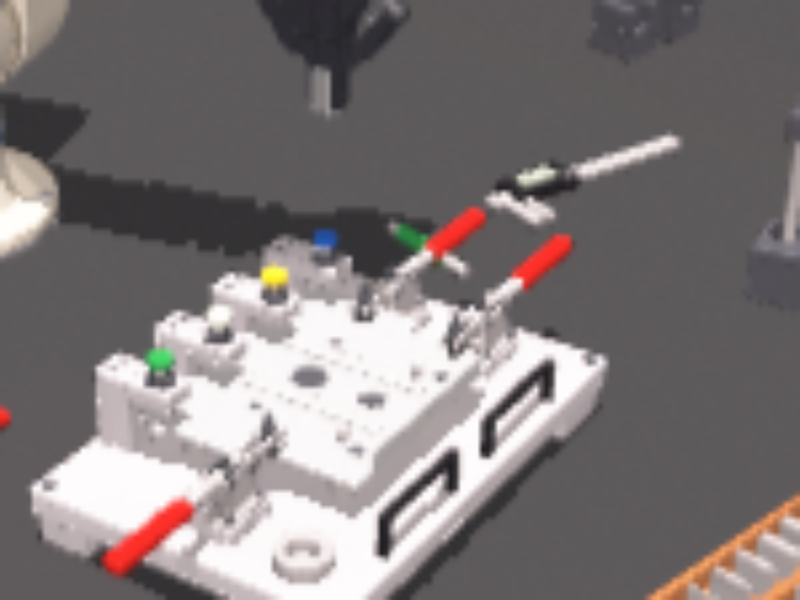

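View pics/top8.png

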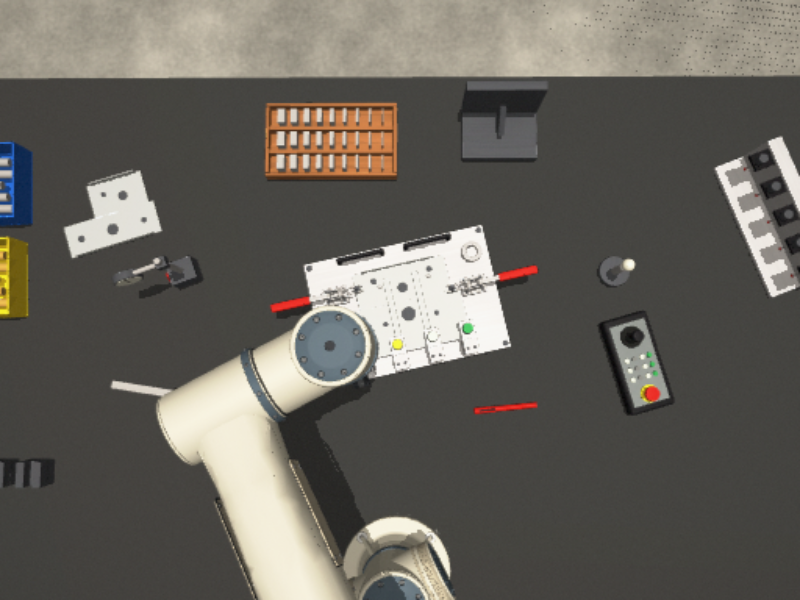

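The pin is up again at the same pixel as before, all three clamps are shut, the tools haven't moved and the tool is clear. Handing in.

```bash
python3 -c "
from station import *
print(hand_in())"
```

```text
the job is handed in; nothing more can be done
None
```

The job is done and handed in at about 11 s of the 43 s allowed; `hand_in()` reports no verdict.

- **Clamp:** I pushed the open clamp's red handle down along its arc with the closed fingertips. It reached its stop at about 9 N, with the fingertips at z = 93 mm, the height expected when shut.
- **Pin:** I pressed the blue pin until the force jumped from about 4 N to 10.5–12 N at the bottom. I held it there for over 1.3 s and then withdrew straight up.

**Last checks:**
- **Camera views:** The blue cap is back within 0.2 px of where it started in the scene view. The pushed handle now lies parallel to its shut neighbour, and clamps b and c have not moved.
- **Tools and gauges:** The coloured ones I could compare are at the same pixels as at the start. I checked the ring gauge, dial stand and reference sphere only by eye. The top view was partly blocked by the arm, so I could see the caliper and plug gauge only in the scene view.
- **Contact:** The fingertips are about 100 mm above the cap, and the force reading is within noise.

The cameras first disagreed by about 4 mm on the blue pin's position. A closer wrist picture put it at (446, 63) mm, and I pressed there. No check failed.

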